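# Release the transport stop and close up the module row

### The job

The transport stop pin still keeps the two lamp driver modules on the assembly base apart: turn its wing clockwise until it comes up against its stop, lift it out and put it down on the bench beside the base. Then slide the loose module, without lifting it, square against the fence at the far side and press it firmly up against its neighbour so that the two stand flush with no gap. The neighbour is not screwed down yet: do not shove it off its place, and leave the other things on the bench where they are.

Things in the scene. Friction and masses are not known exactly. Their poses are not given: they have to be found in the camera images.
- base: Bare aluminium base fixed to the bench, 160 (x) x 380 (y) x 26 mm; origin: centre of its underside; deck at z = 26 mm. Along the far (+x) side a fence bar 16 mm high, 14 wide, its near face at x = +55 mm. A bayonet slot 40 (x) x 11 mm goes through the 8 mm deck at x = 0, y = -30 mm. The module row runs along y; module centres in the row lie at x = +8 mm.
- neighbour: Grey finned driver module, 94 (x) x 90 (y) x 30 mm, 0.9 kg, standing loose against the fence at the -y end of the deck, held only by its weight on a thin black rubber sole (a push of some 8 N on it can shift it); origin: centre of its underside; axes parallel to the base's.
- neighbour_face (a point): Centre of the neighbour's flat +y face (13 mm above its underside), which the loose module must meet; axes as the neighbour.
- loose_module: Grey finned driver module, 94 (x) x 96 (y) x 30 mm, 0.3 kg, too wide to grasp, standing askew at the +y end of the deck, off the fence and off the neighbour; origin: centre of its underside. Flat faces on all sides to push on (mid-height 13 mm); in the row its axes are parallel to the base's.
- loose_module_face (a point): Centre of the loose module's flat -y face (13 mm above its underside), which meets the neighbour's +y face; axes as the loose module.
- stop_pin: Steel bayonet pin in the slot, 88 mm long, 0.1 kg; origin on its axis under the 28 mm collar that rests on the deck; tip 24 mm below. Wing grip on top, 30 (x) x 10 (y) mm, 40 to 64 mm up. Cross lug 36 x 7 mm under the deck, parallel to the wing. Starts 55 to 80 deg anticlockwise (from above) of the slot; turned clockwise it stops in line with the slot (base x); then lifts out.
- stop_pin_grip (a point): Centre of the wing grip, 52 mm above the pin's origin; x along the wing (30 mm), y across it (10 mm, the way to grip).
- masking_tape: Roll of masking tape, 98 mm across, 26 mm high, lying on the bench; origin at the centre of its underside. Not to be moved.
- grease_tin: Round tin, 57 mm across, 41 mm high, on the bench; origin at the centre of its underside. Not to be moved.
- lamp_bracket: Small sheet metal angle bracket, 26 x 52 x 35 mm, on the bench behind the base; origin at the centre of its underside. Not to be moved.
- air_driver: Air screwdriver of the bench, hanging upright over the black fixture at the front right between the robot and the base: it and its bit, about 70 mm across, fill the space round x = 0, y = -112 mm of this frame from 0.24 m above the bench upwards. A balancer hangs higher above it. Swing in with the arm drawn back and do not run into them.

How it is judged:
On the way, in this order (a step that is already met when the one before it is completed fails the run):
1. the stop pin is turned free and lifted out of the deck (z of stop_pin in the frame of base above 0.055 m), for 0.1 s.
2. the stop pin is put down on the bench beside the base (height (world z) of stop_pin between -0.02 and 0.032 m and contact force between the fingers and stop_pin below 0.1 N), for 0.2 s.
3. the loose module is pressed against its neighbour with at least 1.5 N, the gap closed to 2 mm (y of loose_module_face in the frame of neighbour_face below 0.002 m and contact force between loose_module and neighbour above 1.5 N), for 0.05 s.
At the end, for the whole second after the job is handed in: Loose module flat on the deck, gap to the neighbour under 2 mm, square within 0.03 rad, in line within 2.5 mm; neighbour within 4 mm and tape, tin and bracket within 20 mm of where they stood; stop pin on the bench beside the base (origin under 32 mm high); all at rest (y of loose_module_face in the frame of neighbour_face below 0.002 m and x of loose_module in the frame of neighbour between -0.0025 and 0.0025 m and angle between the x axis of loose_module and the x axis of neighbour, either way round below 0.03 rad and distance of neighbour from where it was at the start of the episode below 0.004 m and angle between loose_module's own z axis and vertical below 0.03 rad and height (world z) of stop_pin between -0.02 and 0.032 m and linear speed of loose_module below 0.01 m/s and linear speed of stop_pin below 0.02 m/s and distance of each of masking_tape, grease_tin, lamp_bracket from where it was at the start of the episode below 0.02 m); the robot touches nothing.
It fails at once if the neighbour is shoved more than 4 mm off its place (distance of neighbour from where it was at the start of the episode above 0.004 m).
It fails at once if the loose module is lifted off the deck (over 10 mm) instead of slid (z of loose_module in the frame of base above 0.036 m).
It fails at once if the tape, the tin or the bracket is moved by more than 20 mm (distance of any of masking_tape, grease_tin, lamp_bracket from where it was at the start of the episode above 0.02 m).
It also fails if it takes over 72 s, if anything falls off the work surface, if the arm or the gripper's body presses on something with over 40 N, if the wrist force passes 120 N, or if a joint passes its speed limit or range.

### The arm

A 6-joint arm with a two-finger parallel gripper is mounted at the origin on a cart in front of the work surface, level with it; the furniture and walls round the work are solid. World frame = base frame: x ahead of the robot, y to its left, z up, the work surface at z = 0. Lengths are in m, angles in rad, forces in N, time in s.
With the tool pointing down it reaches from about 0.425 to 1.125 m from the base axis. Payload 14.9 kg.
Tool frame: the origin (TCP) lies midway between the tips of the shut fingers; the grasp point (between the pads) lies 19 mm behind it; z points along the fingers, y is the line along which they close (so a half turn about z gives the same grasp; the last joint's range is limited). The gripper opens to 91 mm and grips with 3 to 60 N. Pads are 32 mm wide; open, the fingers measure 118 mm over their backs; the gripper's body (76 mm by 178 mm) begins 60 mm behind the grasp point.
Start: joints at [-1.193, 0.379, 1.734, -0, 1.028, -0.033], TCP at [0.28, -0.642, 0.214] pointing down, gripper open.
Joint ranges: [-2.77, 2.77], [-0.74, 2.19], [0, 2.66], [-1.06, 4.2], [0.31, 2.87], [-3.08, 3.08]. Speed limits (rad/s): [1.89, 1.89, 2.39, 3.14, 3.14, 3.14].

### API

Orientations are given as a rotation vector (axis times angle).
In Python, from bench import robot, optics gives the robot as it stands.
- The arm moves only by the tool carry_out, never from a script. Its argument "motion" is one flat list of numbers, 6 for each row, row after row: the shift along the tool's x, y, z in units of 500 mm (1.0 is 500 mm), then the turn, a rotation vector about the tool's x, y, z in units of 2 pi rad (1.0 is 2 pi rad). A call has 1 to 20 rows; each row is the pose to reach, as a shift and turn from the pose commanded when the call began, along the tool's axes at that moment, turning the shorter way round; what a row does not reach only later rows make up. A row lasts 1/8 s, in which the tool goes at most 62.5 mm and 10.7 degrees, less where a joint would pass 70% of its speed; a pose out of reach is approached as far as the arm can. A call with a number of a shift or a turn outside -1 to 1 is refused whole. A call with a gripper value outside its range is refused whole. "grip" is the opening, from -1 (shut) to 1 (fully open), set as the call begins (left out, the last holds). The fingers move at their own pace and stop on an object; "grip_force" is the grip in N (left out, the last holds). Time passes only in rows, so rows that repeat a pose let the fingers close. It gives the time, the measured TCP pose, the force, the opening and the grip force at its end, in the units of the state.
- robot.get_obs(): the state, without advancing time (a new reading comes with each control period).
- optics.grab_frame(name): name is "side" or "top" or "wrist"; returns a dict with "img" (384x512x3 uint8, red, green, blue), "depth" (384x512 float32, m along the optical axis (not along the pixel's ray), 0 where there is no reading), "camera_matrix" (3x3 intrinsics, pixels), "k1" (the pictures are not rectified: a ray, as slopes to the right and down, at radius r is drawn at 1 + k1 r^2 times it, then the intrinsics apply), "T" (4x4, takes a point from camera to world coordinates). Camera axes: x right, y down, z forward; pixel columns grow to the right and rows downward; lengths in m; the calibration is good to about 2 mm. A picture is of the moment at which its call begins.
- robot.sign_off(): hands the job in; it is judged then, once.
The state is a dict: "time": time; "q": joint angles; "qvel": joint speeds; "joint_torque": joint torques, N m; "tcp_pos": TCP position; "eef_rot": TCP orientation; "force": force on the tool from outside, world axes, zero at the start; "torque": the same for the moment, N m; "opening": opening from 0.0 (shut) to 1.0 (fully open); "grasp_force": force on a finger pad.
Only numpy, scipy, OpenCV 4.12 (cv2) and the standard library are available. Lean on these libraries where they do the work, as an engineer would, in place of code of your own. Each camera call takes 0.05 s, during which the arm holds its last target. There are 200 camera calls.

## Working session

There is one attempt and no reset: what is moved stays moved. The work goes in short steps, Python scripts to look and compute and a tool call to move; the robot and the scene stay as the last step left them, time stands still between calls to the robot, and variables do not carry over. Pictures are saved under pics/ and viewed, at most 10 in all, crops included, and the job is handed in when it is done.

Besides the shell and the picture viewer there is one more tool, called after "Call:" as name(argument=value, ...) on one line, values as JSON. carry_out: Moves the arm, as the interface text tells. Its arguments: {"type":"object","properties":{"motion":{"type":"array","items":{"type":"number","minimum":-1,"maximum":1}},"grip":{"type":"number"},"grip_force":{"type":"number"}},"required":["motion"]}

```bash
mkdir -p pics
cat > h.py <<'E'
import numpy as np, cv2
from bench import robot, optics
from scipy.spatial.transform import Rotation as R
def grab(n):
    f=optics.grab_frame(n); return f
def world(f):
    """per-pixel world points from depth"""
    h,w=f["depth"].shape; u,v=np.meshgrid(np.arange(w),np.arange(h))
    s=slopes(f,np.stack([u.ravel(),v.ravel()],1)).reshape(h,w,2)
    d=f["depth"]; P=np.dstack([s[...,0]*d,s[...,1]*d,d])
    return P@f["T"][:3,:3].T+f["T"][:3,3]
def slopes(f,uv):
    K=f["camera_matrix"]; p=np.asarray(uv,float).reshape(-1,1,2)
    return cv2.undistortPoints(p,K,np.array([f["k1"],0,0,0.]),None,None,None,(cv2.TERM_CRITERIA_COUNT,20,0)).reshape(-1,2) if False else cv2.undistortPoints(p,K,np.array([f["k1"],0,0,0.])).reshape(-1,2)
def onplane(f,uv,z):
    s=slopes(f,uv); r=np.c_[s,np.ones(len(s))]@f["T"][:3,:3].T; o=f["T"][:3,3]
    return o+r*((z-o[2])/r[:,2])[:,None]
def save(n,img): cv2.imwrite("pics/"+n+".png",img[...,::-1])
E
python3 - <<'E'
from h import *
fs={n:grab(n) for n in("top","side")}
for n,f in fs.items():
    np.savez("%s0.npz"%n,**f); print(n,f["camera_matrix"].round(1).tolist(),f["k1"],f["T"].round(3).tolist())
    save(n+"0",f["img"])
o=robot.get_obs();print(o)
E
```

```text
top [[421.9, 0.0, 257.3], [0.0, 421.9, 187.2], [0.0, 0.0, 1.0]] -0.15692489319251823 [[-0.018, -0.99, 0.142, 0.375], [-1.0, 0.015, -0.017, -0.139], [0.015, -0.143, -0.99, 1.437], [0.0, 0.0, 0.0, 1.0]]
side [[435.2, 0.0, 245.4], [0.0, 435.2, 194.6], [0.0, 0.0, 1.0]] -0.03467110636625125 [[-0.998, 0.006, -0.056, 0.622], [0.052, 0.496, -0.867, 0.914], [0.023, -0.868, -0.495, 0.857], [0.0, 0.0, 0.0, 1.0]]
{'time': 0.1, 'q': array([-1.19329393e+00,  3.79348865e-01,  1.73470730e+00, -1.99135796e-06,
        1.02851190e+00, -3.33240703e-02]), 'qvel': array([ 1.21832168e-03, -7.24334967e-05, -1.28242261e-03, -4.07703507e-04,
       -5.64652178e-04, -1.11508691e-03]), 'joint_torque': array([ 1.00926049e-03, -7.65038538e+01, -4.35295987e+01,  6.52833330e-02,
        3.97607731e-02, -1.05450607e-05]), 'tcp_pos': array([ 0.27940696, -0.6414377 ,  0.21336639]), 'eef_rot': array([-3.07460541e+00, -6.40601684e-01,  2.64928529e-04]), 'force': array([-0.3410409 , -0.15280515, -0.38048517]), 'torque': array([ 0.01987296, -0.03191405, -0.0062892 ]), 'grasp_force': 0.0, 'opening': 1.0033924000066918}
```

View pics/top0.png

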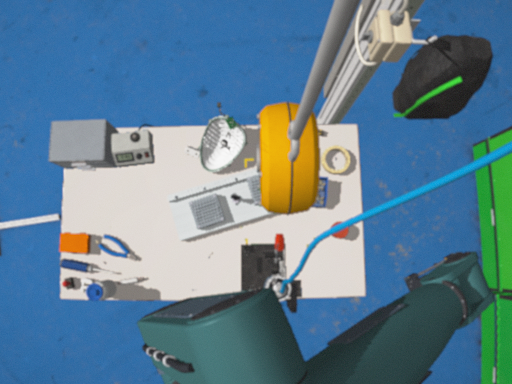

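View pics/side0.png

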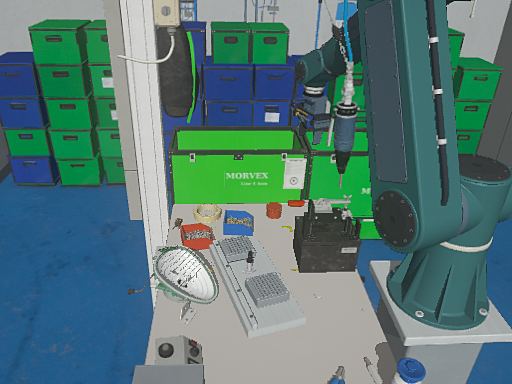

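The top view shows the base centred near (240,205), with the loose module at (208,210), the pin at (238,197) and the neighbour partly hidden by the balancer. In the side view the base runs from (225,240) to (290,320): neighbour at (237,248), pin at (250,258), loose module at (268,290), air driver at (345,130).

Run:
```python
from h import *
fs={n:dict(np.load(n+"0.npz")) for n in("top","side")}
for n,f in fs.items():
    f["P"]=world(f)
P=fs["side"]["P"]; T=fs["top"]["P"]
def show(P,u,v): print((u,v),P[v,u].round(3))
for u,v in [(300,320),(250,258),(251,264),(268,288),(237,246),(345,120),(341,165),(340,185),(208,212),(274,211),(325,250),(185,258)]: show(P,u,v)
print('top')
for u,v in [(208,210),(238,197),(253,190),(290,150),(225,235),(222,143),(340,160),(281,290),(262,262)]: show(T,u,v)
f=fs["side"]
a=cv2.resize(f["img"][225:340,195:315],None,fx=5,fy=5,interpolation=cv2.INTER_CUBIC)
save("side_c",a)
t=cv2.resize(fs["top"]["img"][160:250,160:280],None,fx=6,fy=6,interpolation=cv2.INTER_CUBIC); save("top_c",t)
# driver points
m=(P[...,2]>.2)&(P[...,0]>.3)&(P[...,0]<.9)&(P[...,1]>-.5)&(P[...,1]<.3)&(f["depth"]>0)
for lo in np.arange(.2,.9,.1):
    q=P[m&(P[...,2]>lo)&(P[...,2]<lo+.1)]
    if len(q): print(lo.round(2),len(q),q.min(0).round(3),q.max(0).round(3),np.median(q,0).round(3))
```

```text
(300, 320) [0.419 0.106 0.019]
(250, 258) [ 0.54  -0.075  0.083]
(251, 264) [ 0.535 -0.086  0.052]
(268, 288) [0.496 0.023 0.056]
(237, 246) [ 0.573 -0.171  0.055]
(345, 120) [ 0.292 -0.169  0.464]
(341, 165) [ 0.281 -0.184  0.325]
(340, 185) [ 0.273 -0.192  0.256]
(208, 212) [ 0.67  -0.457  0.   ]
(274, 211) [ 0.432 -0.401  0.037]
(325, 250) [ 0.316 -0.105  0.085]
(185, 258) [ 0.728 -0.107  0.061]
top
(208, 210) [ 0.499 -0.001  0.063]
(238, 197) [ 0.537 -0.1    0.091]
(253, 190) [ 0.564 -0.149  0.056]
(290, 150) [ 0.469 -0.179  1.033]
(225, 235) [ 0.419 -0.052  0.003]
(222, 143) [ 0.732 -0.046  0.027]
(340, 160) [ 0.673 -0.457 -0.002]
(281, 290) [ 0.295 -0.194  0.639]
(262, 262) [ 0.33  -0.173  0.127]
0.2 795 [ 0.351 -0.46   0.2  ] [ 0.9   -0.175  0.3  ] [ 0.852 -0.419  0.25 ]
0.3 924 [ 0.3   -0.463  0.3  ] [ 0.9   -0.173  0.4  ] [ 0.85  -0.419  0.355]
0.4 1279 [ 0.3  -0.46  0.4 ] [ 0.9   -0.171  0.5  ] [ 0.838 -0.418  0.45 ]
0.5 1160 [ 0.3  -0.46  0.5 ] [ 0.9   -0.174  0.6  ] [ 0.849 -0.418  0.559]
0.6 1906 [ 0.3   -0.463  0.6  ] [ 0.9  -0.11  0.7 ] [ 0.824 -0.416  0.664]
0.7 940 [ 0.3   -0.437  0.7  ] [ 0.9   -0.107  0.764] [ 0.769 -0.376  0.718]
```

View pics/side_c.png

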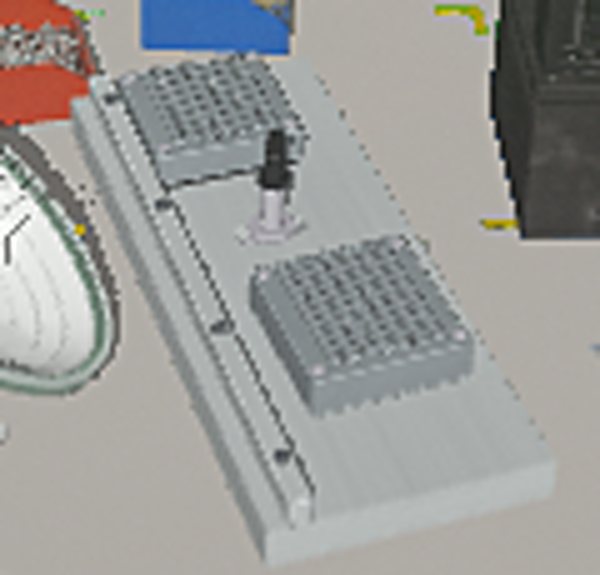

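View pics/top_c.png

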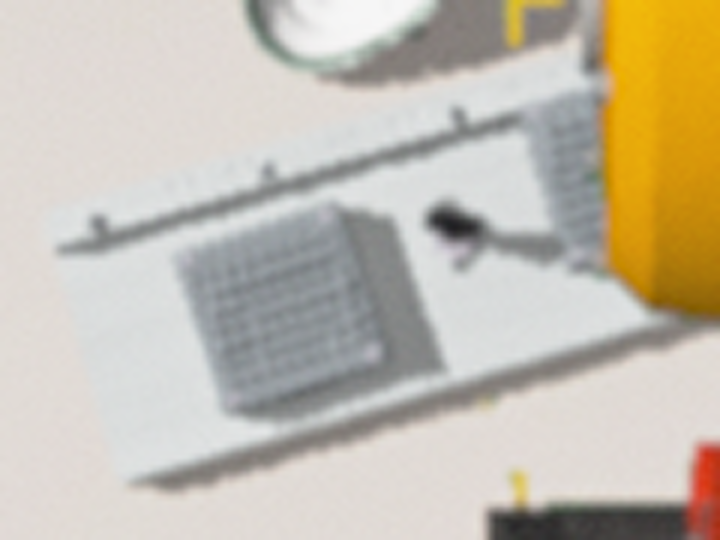

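The crops show the deck, the fence with its near-face line from (310,490) up to (110,95), the askew loose module, the pin's dark wing nearly across the slot, and the neighbour's +y face along (170,185) to (300,150).

Run:
```python
from h import *
for n in("side","top"):
    f=dict(np.load(n+"0.npz")); P=world(f); ok=f["depth"]>0
    reg=ok&(P[...,0]>.38)&(P[...,0]<.75)&(P[...,1]>-.36)&(P[...,1]<.2)
    def comp(m,seed):
        m=cv2.morphologyEx(m.astype(np.uint8),cv2.MORPH_OPEN,np.ones((2,2)))
        k,l=cv2.connectedComponents(m,connectivity=4); c=l[seed[1],seed[0]]
        print(' seedlabel',c); return l==c
    # noise
    d=reg&(P[...,2]>.018)&(P[...,2]<.034)
    print(n,'deck z',np.median(P[d][:,2]),P[d][:,2].std(),d.sum())
    print(' bench z',np.median(P[reg&(P[...,2]<.01)][:,2]))
    def rect(m,zp,name):
        # rays of mask pixel contour to plane zp
        c=max(cv2.findContours(m.astype(np.uint8),0,1)[0],key=cv2.contourArea).reshape(-1,2)
        q=onplane(f,c,zp)[:,:2]
        r=cv2.minAreaRect((q*1000).astype(np.float32)); print(' ',name,'ctr',np.round(r[0],1),'size',np.round(r[1],1),'ang',round(r[2],1),m.sum())
    seedL=(268,288) if n=="side" else (208,210)
    L=comp(reg&(P[...,2]>.047)&(P[...,2]<.07),seedL); rect(L,.056,'loose')
    seedN=(237,246) if n=="side" else (253,190)
    N=comp(reg&(P[...,2]>.047)&(P[...,2]<.07),seedN); rect(N,.056,'neigh')
    hi=reg&(P[...,2]>.0135); B=comp(hi,seedL); q=P[B&(P[...,2]<.034)][:,:2]
    r=cv2.minAreaRect((q*1000).astype(np.float32)); print('  base',np.round(r[0],1),np.round(r[1],1),r[2])
    w=reg&(P[...,2]>.064)&(P[...,2]<.1)&(np.hypot(P[...,0]-.537,P[...,1]+.09)<.04)
    q=P[w]; print('  pin',len(q),q.mean(0).round(4),q.min(0).round(3),q.max(0).round(3))
    if len(q)>5:
        e,V=np.linalg.eigh(np.cov(q[:,:2].T)); print('  axis',np.degrees(np.arctan2(V[1,1],V[0,1])).round(1),np.sqrt(e).round(4))
    # fence near-edge: dark line; just fit points with z .036-.047
    fe=reg&(P[...,2]>.036)&(P[...,2]<.046)&B
    q=P[fe]; 
    if len(q)>20:
        l=cv2.fitLine(q[:,:2].astype(np.float32),cv2.DIST_HUBER,0,.003,.003).ravel(); print('  fence',l.round(4),np.degrees(np.arctan2(l[1],l[0])),len(q))
```

```text
side deck z 0.025745210685340303 0.0031390605222116346 4049
 bench z 0.00033268786254692095
 seedlabel 9
  loose ctr [498.1  20.4] size [94.9 99.2] ang 17.7 852
 seedlabel 2
  neigh ctr [ 572.  -165.3] size [94.  95.4] ang 16.2 550
 seedlabel 5
  base [610.5 -95.7] [322.3 501. ] 15.806973457336426
  pin 53 [ 0.5409 -0.0817  0.0812] [ 0.532 -0.103  0.066] [ 0.55  -0.07   0.093]
  axis 79.7 [0.004  0.0085]
  fence [ 0.3603 -0.9328  0.5988 -0.0397] -68.879845 1002
top deck z 0.02657692982459836 0.0032822018412398475 3123
 bench z 0.0008138680771605511
 seedlabel 0
  loose ctr [ 602.3 -173.1] size [2050.9 1459.5] ang 89.5 195393
 seedlabel 6
  neigh ctr [ 562.  -162.5] size [93.7 41. ] ang 15.7 260
 seedlabel 1
  base [1068.7 -451.6] [ 447.2 1713.2] 57.733219146728516
  pin 44 [ 0.5377 -0.0905  0.0835] [ 0.53  -0.104  0.064] [ 0.547 -0.077  0.095]
  axis 81.6 [0.0045 0.0078]
  fence [ 0.278  -0.9606  0.5799 -0.0134] -73.86055 368
```

Call:
carry_out(motion=[0,-0.4,-0.2,0,0,0.25,0,-0.4,-0.2,0,0,0.25,0,-0.4,-0.2,0,0,0.25,0,-0.4,-0.2,0,0,0.25,0,-0.4,-0.2,0,0,0.25,0,-0.4,-0.2,0,0,0.25,0,-0.4,-0.2,0,0,0.25,0,-0.4,-0.2,0,0,0.25,0,-0.4,-0.2,0,0,0.25,0,-0.4,-0.2,0,0,0.25])

```text
time: 1.35
tcp_pos: [0.1996, -0.4582, 0.3137]
eef_rot: [-2.628, 1.721, 0.001]
force: [0.8, -0.2, -0.3]
opening: 0.996
grasp_force: 0.0
```

Run:
```python
from h import *
o=robot.get_obs(); print(o["time"],o["q"].round(4),o["tcp_pos"].round(4),o["eef_rot"].round(3),np.hypot(*o["tcp_pos"][:2]))
f=grab("side"); np.savez("side1.npz",**f); save("side1",f["img"])
P=world(f);t=dict(np.load("top0.npz")); T=world(t)
for u,v in [(348,40),(348,90),(335,70),(340,140),(392,205),(375,30)]: print(u,v,P[v,u].round(3))
# driver column from side0 (fine bins)
P=world(dict(np.load("side0.npz")))
for lo in np.arange(.22,.82,.06):
    m=(np.abs(P[...,0]-.29)<.07)&(P[...,1]>-.30)&(P[...,1]<-.12)&(P[...,2]>lo)&(P[...,2]<lo+.06); q=P[m]
    if len(q):print(lo.round(2),len(q),q.min(0).round(3),q.max(0).round(3))
m=(np.abs(T[...,0]-.4)<.25)&(np.abs(T[...,1]+.2)<.2)&(T[...,2]>.75);q=T[m]
print(q.min(0),q.max(0))
```

```text
1.35 [-1.2067 -0.0626  2.0558  0.      1.1488  1.5236] [ 0.1996 -0.4582  0.3137] [-2.628e+00  1.721e+00  1.000e-03] 0.4998046621715979
348 40 [ 0.304 -0.195  0.664]
348 90 [ 0.291 -0.184  0.541]
335 70 [-0.163 -2.05   0.142]
340 140 [ 0.296 -0.176  0.404]
392 205 [0.229 0.079 0.35 ]
375 30 [ 0.203 -0.301  0.673]
0.22 25 [ 0.269 -0.202  0.249] [ 0.276 -0.187  0.279]
0.28 136 [ 0.26  -0.203  0.28 ] [ 0.293 -0.177  0.34 ]
0.34 333 [ 0.253 -0.2    0.34 ] [ 0.326 -0.164  0.4  ]
0.4 526 [ 0.254 -0.206  0.4  ] [ 0.327 -0.163  0.46 ]
0.46 463 [ 0.253 -0.222  0.46 ] [ 0.322 -0.164  0.52 ]
0.52 208 [ 0.274 -0.206  0.52 ] [ 0.303 -0.177  0.58 ]
0.58 144 [ 0.283 -0.2    0.581] [ 0.323 -0.173  0.64 ]
0.64 237 [ 0.296 -0.198  0.64 ] [ 0.353 -0.12   0.7  ]
0.7 244 [ 0.299 -0.198  0.701] [ 0.36 -0.12  0.76]
0.76 12 [ 0.3   -0.142  0.76 ] [ 0.311 -0.122  0.764]
[ 0.15005682 -0.38069843  0.7500122 ] [ 0.53455664 -0.00432307  1.43675156]
```

View pics/side1.png

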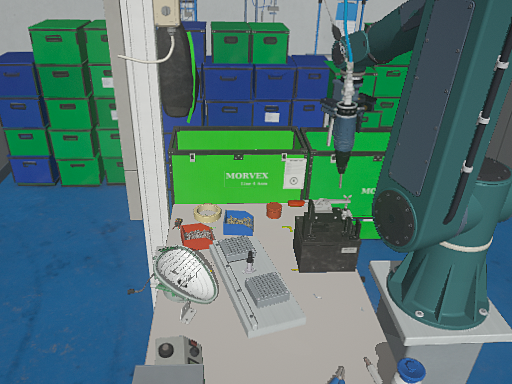

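The side view shows the arm drawn in behind the driver (the driver column near (345,130)), with a hanger and hose above it; the base and modules are unchanged.

Run:
```python
from h import *
C=[]
for n in("top0","side0","side1"):
    f=dict(np.load(n+".npz")); P=world(f)[f["depth"]>.15]; r=np.hypot(P[:,0],P[:,1]); a=np.degrees(np.arctan2(P[:,1],P[:,0]))
    print(n)
    for lo in np.arange(.0,1.4,.1):
        m=(P[:,2]>lo)&(P[:,2]<=lo+.1)&(r<.9)
        s=[]
        for A in range(-60,20,10):
            k=m&(a>A)&(a<=A+10); s.append('%.2f(%d)'%(np.percentile(r[k],2),k.sum()) if k.sum()>4 else '-')
        print(round(lo,1),*s)
```

```text
top0
0.0 0.33(1497) 0.37(1641) 0.44(2524) 0.27(768) 0.26(2141) 0.26(3829) 0.25(3205) 0.25(3177)
0.1 - 0.31(12) 0.30(491) 0.28(1051) 0.33(175) 0.70(224) - -
0.2 - - 0.40(5) 0.40(21) - - - -
0.3 - - 0.34(10) - - 0.25(8) 0.24(46) 0.24(66)
0.4 - - 0.33(332) - - 0.25(37) 0.24(48) 0.24(49)
0.5 0.52(58) - 0.33(238) 0.86(89) 0.28(32) 0.25(81) 0.12(80) 0.12(216)
0.6 0.37(1125) - 0.35(127) 0.32(389) 0.28(117) 0.13(182) 0.13(399) 0.17(137)
0.7 0.31(2706) 0.29(83) 0.37(177) 0.39(1663) 0.16(227) 0.16(671) 0.18(145) -
0.8 0.29(765) 0.27(671) 0.26(2282) 0.22(3034) 0.20(2152) 0.20(226) - -
0.9 - - 0.25(889) 0.25(1573) 0.29(333) - - -
1.0 - - 0.49(968) 0.45(3357) 0.46(1912) - - -
1.1 - - 0.55(379) 0.50(682) - - - -
1.2 - - - 0.50(1818) - - - -
1.3 - - - - - - - -
side0
0.0 0.14(169) 0.14(738) 0.16(1397) 0.11(2742) 0.10(3432) 0.10(4138) 0.10(4009) 0.15(4558)
0.1 - 0.29(165) 0.26(1004) 0.10(1075) 0.09(472) 0.09(239) 0.09(83) 0.08(82)
0.2 - 0.31(8) 0.33(44) 0.40(8) - - 0.24(61) 0.24(226)
0.3 - - 0.31(451) 0.33(11) - 0.25(78) 0.24(392) 0.24(522)
0.4 0.02(13) 0.01(13) 0.31(958) 0.02(82) 0.01(26) 0.04(423)
[... 318 characters left out ...]
- -
1.2 - - - - - - - -
1.3 - - - - - - - -
side1
0.0 0.14(156) 0.14(707) 0.16(1417) 0.11(2785) 0.10(3448) 0.11(4072) 0.10(3976) 0.21(4521)
0.1 - 0.29(165) 0.26(1006) 0.10(1084) 0.09(469) 0.09(234) 0.09(88) 0.09(87)
0.2 - 0.32(8) 0.33(43) 0.40(8) - - 0.24(69) 0.24(234)
0.3 0.49(57) - 0.31(462) 0.33(10) - - 0.24(316) 0.24(524)
0.4 0.47(213) - 0.31(936) 0.33(75) - - 0.24(331) 0.24(553)
0.5 0.38(416) - 0.33(413) 0.86(75) - - 0.24(249) 0.24(651)
0.6 0.25(1596) 0.22(222) 0.35(171) 0.36(628) - - 0.24(130) 0.24(750)
0.7 0.28(153) 0.21(665) 0.37(94) 0.40(364) - - 0.24(13) 0.23(706)
0.8 - - - - - - - -
0.9 - - - - - - - -
1.0 - - - - - - - -
1.1 - - - - - - - -
1.2 - - - - - - - -
1.3 - - - - - - - -
```

Call:
carry_out(motion=[-0.1,0,-0.2,0,0,0,-0.3,0,-0.4,0,0,0,-0.5,0,-0.47,0,0,0,-0.5,0,-0.47,0,0,0,-0.5,0,-0.47,0,0,0,-0.5,0,-0.47,0,0,0,-0.5,0,-0.47,0,0,0,-0.5,0,-0.47,0,0,0])

```text
time: 2.4
tcp_pos: [0.1, -0.2295, 0.5481]
eef_rot: [-2.628, 1.72, 0.001]
force: [0.2, -0.4, -0.6]
opening: 0.994
grasp_force: 0.0
```

Run:
```python
from h import *
o=robot.get_obs(); print(o["time"],o["q"].round(4),o["tcp_pos"].round(4),o["eef_rot"].round(3),np.hypot(*o["tcp_pos"][:2]))
M=R.from_rotvec(o["eef_rot"]).as_matrix(); p=o["tcp_pos"]; a0=np.arctan2(p[1],p[0])
for d in [12,24,36,48,57.5]:
    a=a0+np.radians(d); r=.25
    s=M.T@(np.array([r*np.cos(a),r*np.sin(a),p[2]])-p)/.5
    print(d,s.round(3),round(-d/360,3))
```

```text
2.4 [-1.2533 -0.6915  2.0705  0.      1.7634  1.4767] [ 0.1    -0.2295  0.5481] [-2.628e+00  1.720e+00  1.000e-03] 0.25036480905604086
12 [-0.012 -0.104  0.   ] -0.033
24 [-0.044 -0.203  0.   ] -0.067
36 [-0.096 -0.294  0.   ] -0.1
48 [-0.166 -0.372  0.   ] -0.133
57.5 [-0.232 -0.422  0.   ] -0.16
```

Call:
carry_out(motion=[-0.012,-0.104,0,0,0,-0.033,-0.012,-0.104,0,0,0,-0.033,-0.044,-0.203,0,0,0,-0.067,-0.044,-0.203,0,0,0,-0.067,-0.096,-0.294,0,0,0,-0.1,-0.096,-0.294,0,0,0,-0.1,-0.166,-0.372,0,0,0,-0.133,-0.166,-0.372,0,0,0,-0.133,-0.232,-0.422,0,0,0,-0.16,-0.232,-0.422,0,0,0,-0.16,-0.232,-0.422,0,0,0,-0.16])

```text
time: 3.78
tcp_pos: [0.2474, -0.0388, 0.5481]
eef_rot: [-3.132, 0.243, 0.003]
force: [0.1, 1.1, 1.1]
opening: 0.997
grasp_force: 0.0
```

Run:
```python
from h import *
o=robot.get_obs(); print(o["time"],o["q"].round(4),o["tcp_pos"].round(4),o["eef_rot"].round(3),o["force"].round(2),np.hypot(*o["tcp_pos"][:2]))
M=R.from_rotvec(o["eef_rot"]).as_matrix(); p=o["tcp_pos"]
print(M.round(3).tolist())
for t in ([.47,-.06,.5],[.47,-.06,.36]): print((M.T@(np.array(t)-p)/.5).round(3))
f=grab("wrist"); print(f["T"].round(3).tolist(),f["camera_matrix"].round(0).tolist()); T=f["T"]; print('cam in tool',(M.T@(T[:3,3]-p)).round(3),(M.T@T[:3,:3]).round(2).tolist())
```

```text
3.775 [-2.4860e-01 -6.9060e-01  2.0702e+00 -2.0000e-04  1.7641e+00  1.4768e+00] [ 0.2474 -0.0388  0.5481] [-3.132e+00  2.430e-01  3.000e-03] [0.07 1.06 1.1 ] 0.2504195871802829
[[0.988, -0.154, -0.002], [-0.154, -0.988, 0.0], [-0.002, -0.0, -1.0]]
[ 0.447 -0.027  0.095]
[ 0.447 -0.027  0.375]
[[-0.154, -0.946, -0.284, 0.329], [-0.988, 0.147, 0.044, -0.051], [0.0, 0.288, -0.958, 0.719], [0.0, 0.0, 0.0, 1.0]] [[305.0, 0.0, 254.0], [0.0, 305.0, 186.0], [0.0, 0.0, 1.0]]
cam in tool [ 0.082 -0.001 -0.171] [[0.0, -0.96, -0.29], [1.0, 0.0, 0.0], [-0.0, -0.29, 0.96]]
```

Call:
carry_out(motion=[0.5,-0.036,0.256,0,0,-0.247,0.5,-0.036,0.256,0,0,-0.247,0.5,-0.036,0.256,0,0,-0.247,0.5,-0.036,0.256,0,0,-0.247,0.5,-0.036,0.256,0,0,-0.247,0.5,-0.036,0.256,0,0,-0.247,0.5,-0.036,0.256,0,0,-0.247,0.5,-0.036,0.256,0,0,-0.247,0.5,-0.036,0.256,0,0,-0.247,0.5,-0.036,0.256,0,0,-0.247,0.5,-0.036,0.256,0,0,-0.247])

```text
time: 5.2
tcp_pos: [0.4966, -0.0604, 0.4206]
eef_rot: [-2.409, -2.016, 0.001]
force: [-0.8, 0.0, -0.2]
opening: 1.0
grasp_force: 0.0
```

Run:
```python
from h import *
o=robot.get_obs(); print(o["time"],o["q"].round(3),o["tcp_pos"].round(4),o["eef_rot"].round(3),o["force"].round(2))
f=grab("wrist"); np.savez("w0.npz",**f); save("w0",cv2.resize(f["img"],None,fx=1.5,fy=1.5,interpolation=cv2.INTER_CUBIC))
P=world(f); d=f["depth"]>.2
reg=d&(P[...,0]>.38)&(P[...,0]<.7)&(P[...,1]>-.3)&(P[...,1]<.15)
z=P[...,2]
print('deck',np.median(z[reg&(z>.018)&(z<.034)]),'tops',np.median(z[reg&(z>.047)&(z<.065)]))
m=reg&(z>.046)&(z<.066)
m=cv2.morphologyEx(m.astype(np.uint8),cv2.MORPH_OPEN,np.ones((3,3)))
k,l,st,ce=cv2.connectedComponentsWithStats(m)
for i in range(1,k):
    if st[i,4]<400: continue
    c=max(cv2.findContours((l==i).astype(np.uint8),0,1)[0],key=cv2.contourArea).reshape(-1,2)
    q=onplane(f,c,.056)[:,:2]; r=cv2.minAreaRect((q*1000).astype(np.float32)); print(st[i],'ctr',np.round(r[0],1),'size',np.round(r[1],1),'ang',round(r[2],1))
w=reg&(z>.067)&(z<.1); q=P[w]; print('pin',w.sum(),q.mean(0).round(4)); 
c=np.argwhere(w)[:,::-1]; q=onplane(f,c,.090)[:,:2]; r=cv2.minAreaRect((q*1000).astype(np.float32)); print(r, c.min(0),c.max(0))
```

```text
5.2 [-0.167 -0.146  1.939 -0.     1.349  0.009] [ 0.4966 -0.0604  0.4206] [-2.409e+00 -2.016e+00  1.000e-03] [-0.82  0.03 -0.22]
deck 0.02616432668219254 tops 0.05307646695845869
[ 211   65   73   76 3147] ctr [497.6   8.9] size [93.8 95.6] ang 18.0
[ 273  168   63   60 2304] ctr [ 572.3 -177.2] size [93.6 90.7] ang 16.0
pin 601 [ 0.4943 -0.1229  0.0843]
((533.9586791992188, -106.252197265625), (382.8211975097656, 129.843505859375), 23.842878341674805) [191  94] [377 254]
```

View pics/w0.png

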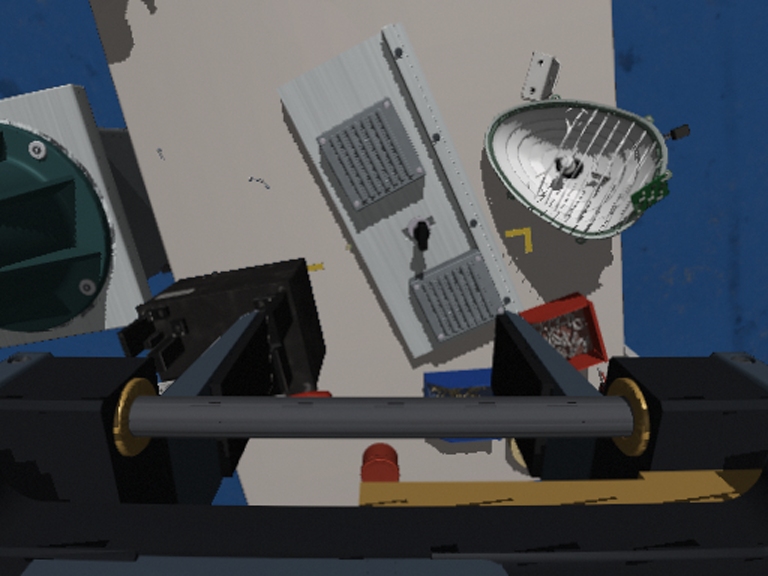

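The wrist view shows the loose module at (370,155), the pin wing at (421,235), the neighbour at (460,295) and the fence running along (400,50) to (505,305). The bracket is at (540,75).

Run:
```python
from h import *
f=dict(np.load("w0.npz")); P=world(f); z=P[...,2]
sub=np.zeros(z.shape,bool); sub[138:182,262:302]=1
g=cv2.cvtColor(f["img"],cv2.COLOR_RGB2GRAY)
for nm,w in (("depth",sub&(z>.080)&(z<.1)),("all>.064",sub&(z>.064)&(z<.1)),("dark",sub&(g<50))):
    c=np.argwhere(w)[:,::-1]; q=onplane(f,c,.090)[:,:2]; r=cv2.minAreaRect((q*1000).astype(np.float32))
    e,V=np.linalg.eigh(np.cov(q.T)); v=V[:,1]
    print(nm,len(c),np.round(r[0],1),np.round(r[1],1),round(r[2],1),'mean',q.mean(0).round(4),'axis',np.degrees(np.arctan2(v[1],v[0])).round(1),np.sqrt(e).round(4),'z',np.median(z[w]).round(3),'P',P[w].mean(0).round(4))
# fence/base edges: base outline
c=[(385/1.5,27/1.5),(281/1.5,92/1.5),(415/1.5,366/1.5)]
print(onplane(f,c,.026).round(4), onplane(f,[c[0]],.042).round(4))
print('collar',P[148:172,270:292][::6,::6,2].round(3))
```

```text
depth 119 [538.7 -86.5] [29.  10.1] 81.2 mean [ 0.5388 -0.0862] axis 82.4 [0.0032 0.0086] z 0.09 P [ 0.5389 -0.0864  0.0891]
all>.064 155 [537.2 -85.4] [30.7 16.7] 81.0 mean [ 0.538 -0.085] axis 85.7 [0.0043 0.0084] z 0.089 P [ 0.5382 -0.0861  0.0844]
dark 147 [537.8 -86.4] [32.3 15. ] 81.0 mean [ 0.5384 -0.0852] axis 84.1 [0.004  0.0085] z 0.09 P [ 0.5387 -0.0863  0.0847]
[[ 0.5383  0.1423  0.026 ]
 [ 0.4081  0.0963  0.026 ]
 [ 0.5063 -0.2766  0.026 ]] [[0.5375 0.1388 0.042 ]]
collar [[0.027 0.031 0.076 0.006]
 [0.007 0.066 0.09  0.027]
 [0.026 0.025 0.088 0.026]
 [0.025 0.026 0.09  0.026]]
```

Call:
carry_out(motion=[-0.036,0.092,0.25,0,0,-0.004,-0.036,0.092,0.5,0,0,-0.004,-0.036,0.092,0.58,0,0,-0.004,-0.036,0.092,0.58,0,0,-0.004,-0.036,0.092,0.58,0,0,-0.004,-0.036,0.092,0.65,0,0,-0.004,-0.036,0.092,0.69,0,0,-0.004,-0.036,0.092,0.72,0,0,-0.004,-0.036,0.092,0.72,0,0,-0.004,-0.036,0.092,0.72,0,0,-0.004], grip=0.1)

```text
time: 6.5
tcp_pos: [0.5395, -0.0852, 0.0617]
eef_rot: [2.38, 2.05, 0.001]
force: [-0.0, 0.2, 0.5]
opening: 0.549
grasp_force: 0.0
```

Close on the wing.

Call:
carry_out(motion=[0,0,0,0,0,0,0,0,0,0,0,0,0,0,0,0,0,0,0,0,0,0,0,0,0,0,0,0,0,0,0,0,0,0,0,0], grip=-1, grip_force=25)

```text
time: 7.25
tcp_pos: [0.5391, -0.0851, 0.0611]
eef_rot: [2.38, 2.051, 0.0]
force: [-0.4, -0.3, 2.0]
opening: 0.199
grasp_force: 25.0
```

Run:
```python
from h import *
o=robot.get_obs(); print(o["time"],o["opening"],o["grasp_force"],o["torque"].round(2),o["force"].round(1))
f=grab("wrist"); print(f["img"].shape)
save("w1",cv2.resize(f["img"][150:384,130:380],None,fx=2.5,fy=2.5,interpolation=cv2.INTER_CUBIC))
```

```text
7.25 0.1991600829920254 25.000567138195038 [-0.04 -0.15 -0.06] [-0.4 -0.3  2. ]
(384, 512, 3)
```

View pics/w1.png

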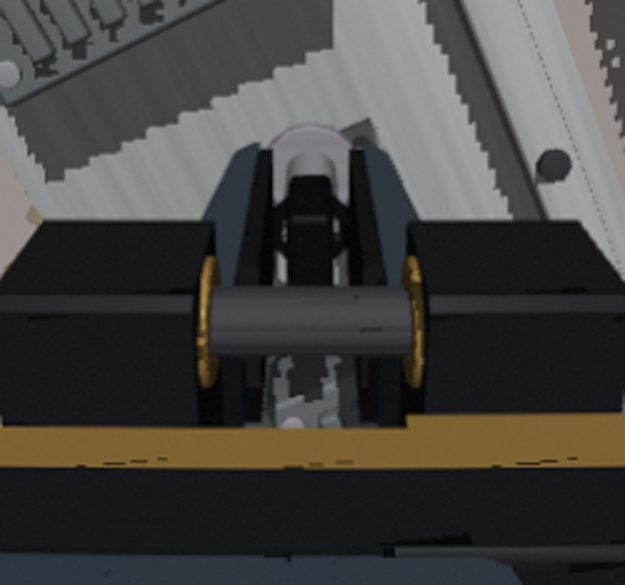

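The view shows the fingers centred on the pin, but the pads bear on a wider round hub below the wing, near (310,225). I'll open, rise about 12 mm and regrip on the wing alone.

Call:
carry_out(motion=[0,0,0,0,0,0,0,0,0,0,0,0,0,0,-0.024,0,0,0,0,0,-0.024,0,0,0], grip=-0.2)

```text
time: 7.8
tcp_pos: [0.5396, -0.0851, 0.0741]
eef_rot: [2.379, 2.05, 0.002]
force: [-0.4, 0.7, -0.3]
opening: 0.399
grasp_force: 0.0
```

Call:
carry_out(motion=[0,0,0,0,0,0,0,0,0,0,0,0,0,0,0,0,0,0,0,0,0,0,0,0,0,0,0,0,0,0], grip=-1, grip_force=30)

```text
time: 8.43
tcp_pos: [0.5388, -0.085, 0.0728]
eef_rot: [-2.38, -2.051, 0.0]
force: [-0.2, 0.4, -1.3]
opening: 0.107
grasp_force: 30.0
```

Call:
carry_out(motion=[0,0,0,0,0,0.02,0,0,0,0,0,0.04,0,0,0,0,0,0.06,0,0,0,0,0,0.08,0,0,0,0,0,0.1,0,0,0,0,0,0.12,0,0,0,0,0,0.14,0,0,0,0,0,0.16,0,0,0,0,0,0.165,0,0,0,0,0,0.165])

```text
time: 9.68
tcp_pos: [0.5395, -0.0853, 0.0732]
eef_rot: [3.082, 0.605, 0.002]
force: [3.5, -3.9, -0.2]
opening: 0.105
grasp_force: 30.1
```

Run:
```python
from h import *
o=robot.get_obs(); M=R.from_rotvec(o["eef_rot"]).as_matrix(); print(o["time"],o["opening"],o["torque"].round(2),o["force"].round(1),'x az',np.degrees(np.arctan2(M[1,0],M[0,0])).round(2))
```

```text
9.675 0.10506895898768484 [-0.95 -0.89  0.01] [ 3.5 -3.9 -0.2] x az 22.21
```

Call:
carry_out(motion=[0,0,0,0,0,0.006,0,0,0,0,0,0.011,0,0,0,0,0,0.016,0,0,0,0,0,0.019,0,0,0,0,0,0.019])

```text
time: 10.3
tcp_pos: [0.5395, -0.0853, 0.0732]
eef_rot: [3.113, 0.421, 0.002]
force: [2.9, -5.3, -0.2]
opening: 0.111
grasp_force: 30.1
```

Run:
```python
from h import *
o=robot.get_obs(); M=R.from_rotvec(o["eef_rot"]).as_matrix(); print(o["time"],o["opening"],o["torque"].round(2),o["force"].round(1),'x az',np.degrees(np.arctan2(M[1,0],M[0,0])).round(2),o["tcp_pos"].round(4))
```

```text
10.3 0.11106775228197108 [-1.33 -0.84  0.08] [ 2.9 -5.3 -0.2] x az 15.39 [ 0.5395 -0.0853  0.0732]
```

Call:
carry_out(motion=[0.001,0.003,0,0,0,0,0.001,0.003,-0.004,0,0,0,0.001,0.003,-0.008,0,0,0,0.001,0.003,-0.012,0,0,0,0.001,0.003,-0.016,0,0,0])

```text
time: 10.92
tcp_pos: [0.5394, -0.0861, 0.0809]
eef_rot: [-3.113, -0.417, 0.001]
force: [-0.3, -1.1, -1.2]
opening: 0.11
grasp_force: 30.0
```

Call:
carry_out(motion=[0,0,-0.04,0,0,0,0,0,-0.1,0,0,0,0,0,-0.19,0,0,0,0,0,-0.19,0,0,0,0,0,-0.19,0,0,0])

```text
time: 11.55
tcp_pos: [0.5392, -0.0861, 0.1753]
eef_rot: [-3.113, -0.417, 0.001]
force: [0.1, -1.2, -2.3]
opening: 0.108
grasp_force: 30.0
```

Run:
```python
from h import *
o=robot.get_obs(); M=R.from_rotvec(o["eef_rot"]).as_matrix(); p=o["tcp_pos"]; print(o["time"],o["opening"],o["force"].round(1),p.round(4),'x az',np.degrees(np.arctan2(M[1,0],M[0,0])).round(2))
for n in("w0","top0","side0"):
    f=dict(np.load(n+".npz")); P=world(f); g=(f["depth"]>.15)&(P[...,2]<.3); Q=P[g]
    print(n)
    for x in np.arange(.34,.62,.04):
        print(round(x,2),*['%3d/%d'%(round(1e3*np.percentile(Q[k][:,2],98)),k.sum()) if (k:=(abs(Q[:,0]-x)<.02)&(abs(Q[:,1]-y)<.02)).sum()>3 else '-' for y in np.arange(.06,.36,.04)])
t=np.array([.436,.21,.17]); print((M.T@(t-p)/.5).round(3))
f=grab("side"); 
save("s2",cv2.resize(f["img"][150:340,180:400],None,fx=3,fy=3,interpolation=cv2.INTER_CUBIC))
```

```text
11.55 0.10753331802361654 [ 0.1 -1.2 -2.3] [ 0.5392 -0.0861  0.1753] x az 15.26
w0
0.34   2/477   2/502   2/527   2/553   2/213 - - -
0.38   2/485   2/505   2/536   2/564   1/105 - - -
0.42  28/467  28/454   2/548   2/551   2/10 - - -
0.46  54/522  28/543   3/514   2/456 - - - -
0.5  57/547  28/580  27/495   2/360 - - - -
0.54  54/570  45/605  43/494   2/250 - - - -
0.58  43/465  28/490   2/540   2/157 - - - -
top0
0.34   8/138   7/134   5/135   6/135   6/141  18/142  19/137  15/130
0.38   6/122   6/142   7/141   7/135   6/139  13/141  20/139  19/132
0.42  34/153  32/134   8/139   6/137   6/140   6/135  14/137  19/132
0.46  52/124  31/129   6/131   7/136   7/128   6/126   6/121   7/128
0.5  59/123  33/141  31/115   7/133   7/133   7/139   6/129   7/132
0.54  55/137  47/146  47/115   7/138   7/133   6/125   7/125   6/120
0.58  46/107  30/118   7/121   6/127   7/127   7/129   6/134   6/122
side0
0.34   2/161   3/163   3/182   3/207   3/224  14/208  18/54 -
0.38   3/150   3/164   4/184   4/206   3/231  11/235  18/49 -
0.42  28/106  28/257   4/179   4/208   3/227   3/256   1/10 -
0.46  54/260  29/248  22/212   3/211   3/233   3/254 - -
0.5  57/269  29/173  27/297   3/219   4/221   3/254 - -
0.54  53/200  45/165  43/319   4/215   4/235   3/242 - -
0.58  44/224  38/224  24/198   4/217   4/227   3/239 - -
[-0.043 -0.626  0.011]
```

View pics/s2.png

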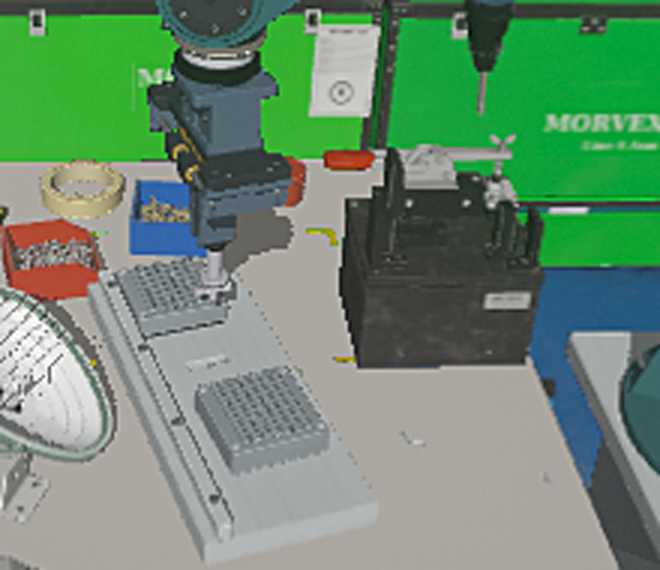

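The pin hangs in the gripper at (215,280), the slot is empty at (208,362), and everything else is undisturbed. The bench beyond the base's +y end is free.

Call:
carry_out(motion=[0.091,-0.631,0,0,0,0,0.091,-0.631,0,0,0,0,0.091,-0.631,0,0,0,0,0.091,-0.631,0,0,0,0,0.091,-0.631,0,0,0,0,0.091,-0.631,0,0,0,0,0.091,-0.631,0,0,0,0,0.091,-0.631,0.1,0,0,0,0.091,-0.631,0.17,0,0,0,0.091,-0.631,0.195,0,0,0,0.091,-0.631,0.203,0,0,0,0.091,-0.631,0.206,0,0,0,0.091,-0.631,0.206,0,0,0])

```text
time: 13.22
tcp_pos: [0.5013, 0.2302, 0.0739]
eef_rot: [-3.113, -0.417, -0.002]
force: [0.3, -0.1, -0.6]
opening: 0.103
grasp_force: 30.0
```

Call:
carry_out(motion=[0,0,0.003,0,0,0,0,0,0.006,0,0,0,0,0,0.006,0,0,0])

```text
time: 13.6
tcp_pos: [0.5011, 0.2303, 0.0706]
eef_rot: [-3.114, -0.417, -0.001]
force: [-1.3, -0.4, 8.2]
opening: 0.102
grasp_force: 30.0
```

Call:
carry_out(motion=[0,0,-0.002,0,0,0,0,0,-0.002,0,0,0,0,0,-0.002,0,0,0,0,0,-0.002,0,0,0,0,0,-0.08,0,0,0,0,0,-0.16,0,0,0,0,0,-0.24,0,0,0,0,0,-0.24,0,0,0], grip=0.3)

```text
time: 14.6
tcp_pos: [0.5023, 0.2307, 0.1929]
eef_rot: [-3.112, -0.417, -0.008]
force: [-0.1, -0.0, -0.9]
opening: 0.651
grasp_force: 0.0
```

Run:
```python
from h import *
o=robot.get_obs(); M=R.from_rotvec(o["eef_rot"]).as_matrix(); p=o["tcp_pos"]; print(o["time"],o["opening"],o["force"].round(1),p.round(4),o["q"].round(2))
f=grab("side"); np.savez("s3.npz",**f)
save("s3",cv2.resize(f["img"][200:384,150:400],None,fx=3,fy=3,interpolation=cv2.INTER_CUBIC))
```

```text
14.6 0.6514153115235832 [-0.1 -0.  -0.9] [0.5023 0.2307 0.1929] [0.39 0.17 2.05 0.   0.91 1.69]
```

View pics/s3.png

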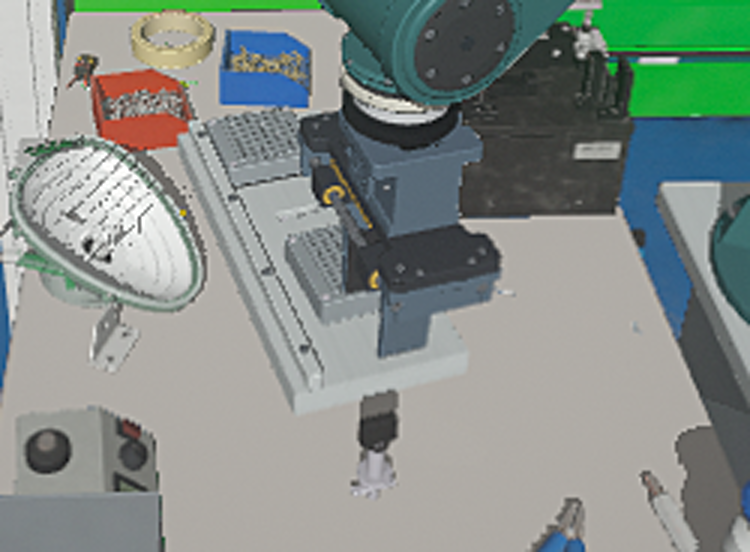

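The pin stands upright on the bench at (375,465), clear of the fingers; the bracket, tape and modules are unmoved. Next I swing round to the loose module's near side.

Call:
carry_out(motion=[-0.08,0.12,0.02,0,0,-0.002,-0.16,0.24,0.06,0,0,-0.002,-0.292,0.427,0.086,0,0,-0.002,-0.292,0.427,0.086,0,0,-0.002,-0.292,0.427,0.086,0,0,-0.002,-0.292,0.427,0.086,0,0,-0.002,-0.292,0.427,0.086,0,0,-0.002,-0.292,0.427,0.2,0,0,-0.002,-0.292,0.427,0.28,0,0,-0.002,-0.292,0.427,0.316,0,0,-0.002,-0.292,0.427,0.316,0,0,-0.002,-0.292,0.427,0.316,0,0,-0.002])

```text
time: 16.15
tcp_pos: [0.4167, -0.0138, 0.0326]
eef_rot: [3.111, 0.438, 0.001]
force: [-0.2, -0.2, 0.5]
opening: 0.65
grasp_force: 0.0
```

Run:
```python
from h import *
o=robot.get_obs(); M=R.from_rotvec(o["eef_rot"]).as_matrix(); p=o["tcp_pos"]; print(o["time"],o["opening"],o["force"].round(1),p.round(4),o["q"].round(2),'xaz',np.degrees(np.arctan2(M[1,0],M[0,0])))
ex=np.array([.9617,.274]);ey=np.array([-.274,.9617]); print(p[:2]@ex,p[:2]@ey)
f=grab("wrist"); P=world(f); z=P[...,2]; d=f["depth"]>.1
m=d&(z>.046)&(z<.066)&(P[...,0]>.4)&(P[...,0]<.62)&(P[...,1]<.12)&(P[...,1]>-.1)
q=P[m][:,:2]; print(m.sum(), (q@ex).min(),(q@ex).max(),(q@ey).min(),(q@ey).max())
```

```text
16.15 0.649932319141288 [-0.2 -0.2  0.5] [ 0.4167 -0.0138  0.0326] [-0.09  0.28  2.34  0.    0.52  1.2 ] xaz 16.039515560106906
0.3969993511423211 -0.12746867140895926
37748 0.3859305948143849 0.5206727576955751 -0.17736736444265852 -0.07814526636077625
```

Call:
carry_out(motion=[0.02,0,0,0,0,0,0.03,0,0,0,0,0,0.038,0,0,0,0,0,0.046,0,0,0,0,0,0.054,0,0,0,0,0,0.062,0,0,0,0,0,0.07,0,0,0,0,0,0.074,0,0,0,0,0,0.074,0,0,0,0,0])

```text
time: 17.32
tcp_pos: [0.4519, -0.0042, 0.032]
eef_rot: [3.111, 0.437, 0.001]
force: [0.2, 0.5, -0.1]
opening: 0.649
grasp_force: 0.0
```

Call:
carry_out(motion=[0.002,0,0,0,0,0,0.004,0,0,0,0,0,0.006,0,0,0,0,0,0.006,0,0,0,0,0])

```text
time: 17.82
tcp_pos: [0.4547, -0.0033, 0.0319]
eef_rot: [3.111, 0.437, 0.001]
force: [-0.5, -0.1, -0.3]
opening: 0.65
grasp_force: 0.3
```

Call:
carry_out(motion=[0.002,0,0,0,0,0,0.004,0,0,0,0,0,0.006,0,0,0,0,0,0.008,0,0,0,0,0,0.008,0,0,0,0,0])

```text
time: 18.45
tcp_pos: [0.4558, -0.0025, 0.0314]
eef_rot: [-3.111, -0.437, 0.008]
force: [-14.9, -8.7, 12.1]
opening: 0.652
grasp_force: 8.7
```

```bash
cat > m.py <<'E'
from h import *
ex=np.array([.9617,.274]);ey=np.array([-.274,.9617])
def st():
    o=robot.get_obs(); p=o["tcp_pos"]; M=R.from_rotvec(o["eef_rot"]).as_matrix()
    print(round(o["time"],2),'tcp ex,ey',(p[:2]@ex).round(4),(p[:2]@ey).round(4),'z',p[2].round(4),'F ex,ey',(o["force"][:2]@ex).round(2),(o["force"][:2]@ey).round(2),'xaz',np.degrees(np.arctan2(M[1,0],M[0,0])).round(2)); return o
def modules(n="wrist",seedmax=3):
    f=grab(n); P=world(f); z=P[...,2]
    m=(f["depth"]>.1)&(z>.046)&(z<.066)&(P[...,0]>.4)&(P[...,0]<.66)&(P[...,1]<.12)&(P[...,1]>-.27)
    m=cv2.morphologyEx(m.astype(np.uint8),cv2.MORPH_OPEN,np.ones((3,3)))
    k,l,s,_=cv2.connectedComponentsWithStats(m)
    for i in range(1,k):
        if s[i,4]<400: continue
        c=max(cv2.findContours((l==i).astype(np.uint8),0,1)[0],key=cv2.contourArea).reshape(-1,2)
        q=onplane(f,c,.056)[:,:2]; r=cv2.minAreaRect((q*1000).astype(np.float32)); c0=np.array(r[0])
        print(s[i],'ex,ey',(c0@ex).round(1),(c0@ey).round(1),'size',np.round(r[1],1),'ang',round(r[2],2))
    return f
E
python3 -c "
from m import *
st(); modules()"
```

```text
18.45 tcp ex,ey 0.4376 -0.1273 z 0.0314 F ex,ey -16.72 -4.26 xaz 15.98
[  154    26   210   238 38522] ex,ey 490.8 -129.1 size [116.4  92.6] ang 16.02
```

Call:
carry_out(motion=[-0.04,0,0,0,0,0,-0.04,0,-0.1,0,0,0,-0.04,0,-0.2,0,0,0,0.119,-0.176,-0.2,0,0,-0.25,0.119,-0.176,-0.2,0,0,-0.25,0.119,-0.176,-0.2,0,0,-0.25,0.119,-0.176,-0.2,0,0,-0.25,0.119,-0.176,-0.2,0,0,-0.25,0.119,-0.176,-0.2,0,0,-0.25,0.119,-0.176,-0.2,0,0,-0.25,0.119,-0.176,-0.2,0,0,-0.25,0.119,-0.176,-0.2,0,0,-0.25,0.119,-0.176,-0.2,0,0,-0.25], grip=0)

```text
time: 20.12
tcp_pos: [0.491, 0.0986, 0.1319]
eef_rot: [1.892, 2.508, 0.001]
force: [-0.5, 0.0, -0.5]
opening: 0.498
grasp_force: 0.0
```

```bash
python3 -c "
from m import *
st(); f=modules()"
```

```text
20.12 tcp ex,ey 0.4992 -0.0398 z 0.1319 F ex,ey -0.42 0.17 xaz 105.94
[ 217  235   75   30 2198] ex,ey 500.3 -91.9 size [67.8 29.2] ang 15.93
[ 209  292   95   30 2734] ex,ey 502.9 -153.4 size [91.2 33.6] ang 15.9
```

Call:
carry_out(motion=[0,0,0.1,0,0,0,0,0,0.17,0,0,0,0,0,0.198,0,0,0,0,0,0.198,0,0,0,-0.03,0,0.198,0,0,0,-0.045,0,0.198,0,0,0,-0.055,0,0.198,0,0,0,-0.07,0,0.198,0,0,0,-0.085,0,0.198,0,0,0,-0.1,0,0.198,0,0,0,-0.115,0,0.198,0,0,0,-0.13,0,0.198,0,0,0,-0.145,0,0.198,0,0,0,-0.16,0,0.198,0,0,0,-0.175,0,0.198,0,0,0,-0.19,0,0.198,0,0,0,-0.205,0,0.198,0,0,0,-0.215,0,0.198,0,0,0,-0.22,0,0.198,0,0,0,-0.22,0,0.198,0,0,0])

```text
time: 22.68
tcp_pos: [0.5216, -0.0072, 0.0329]
eef_rot: [1.891, 2.508, -0.0]
force: [-0.2, 0.1, 0.5]
opening: 0.5
grasp_force: 0.0
```

```bash
python3 -c "
from m import *
st(); f=modules(); f=grab('side'); save('s4',cv2.resize(f['img'][215:325,195:325],None,fx=5,fy=5,interpolation=cv2.INTER_CUBIC))"
```

```text
22.68 tcp ex,ey 0.4997 -0.1499 z 0.0329 F ex,ey -0.15 0.11 xaz 105.97
[188 215  28  49 484] ex,ey 472.4 -142.5 size [13.2 28.5] ang 17.63
[293 215  28  50 530] ex,ey 528.6 -142.7 size [13.7 28.9] ang 15.76
[ 198  292  113   30 2853] ex,ey 500.6 -185.2 size [65.8 20.1] ang 15.98
```

View pics/s4.png

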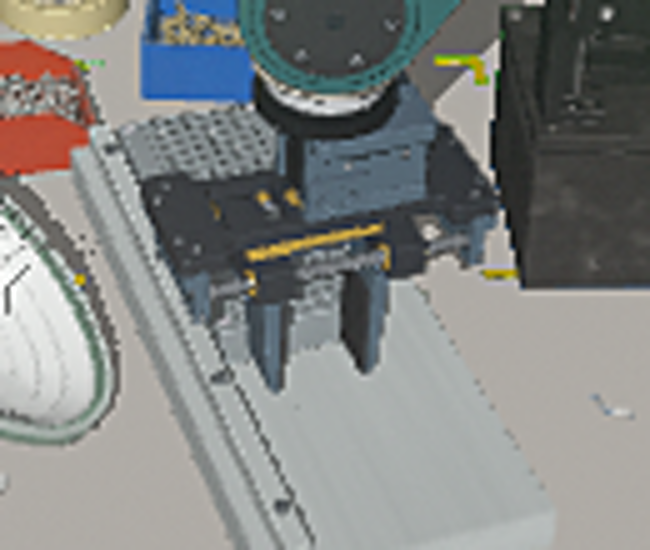

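The fingers at (270,340) and (370,320) push the loose module along the fence, with about 20 mm still to go.

Call:
carry_out(motion=[-0.006,0,0,0,0,0,-0.012,0,0,0,0,0,-0.018,0,0,0,0,0,-0.024,0,0,0,0,0,-0.028,0,0,0,0,0,-0.031,0,0,0,0,0,-0.033,0,0,0,0,0,-0.033,0,0,0,0,0])

```text
time: 23.78
tcp_pos: [0.5262, -0.023, 0.033]
eef_rot: [1.891, 2.508, 0.0]
force: [-0.2, -0.7, 0.5]
opening: 0.5
grasp_force: 0.0
```

Call:
carry_out(motion=[-0.001,0,0,0,0,0,-0.002,0,0,0,0,0,-0.002,0,0,0,0,0])

```text
time: 24.15
tcp_pos: [0.5264, -0.0238, 0.033]
eef_rot: [1.891, 2.509, 0.0]
force: [-0.2, 1.8, 1.8]
opening: 0.502
grasp_force: 1.0
```

Call:
carry_out(motion=[-0.001,0,0,0,0,0,-0.002,0,0,0,0,0,-0.002,0,0,0,0,0])

```text
time: 24.52
tcp_pos: [0.5267, -0.0248, 0.033]
eef_rot: [1.891, 2.509, 0.0]
force: [0.3, 2.5, 2.0]
opening: 0.499
grasp_force: 1.2
```

Call:
carry_out(motion=[-0.001,0,0,0,0,0,-0.002,0,0,0,0,0,-0.002,0,0,0,0,0])

```text
time: 24.9
tcp_pos: [0.527, -0.0258, 0.0329]
eef_rot: [1.891, 2.509, 0.0]
force: [-0.3, 2.2, 2.8]
opening: 0.502
grasp_force: 1.2
```

Call:
carry_out(motion=[-0.001,0,0,0,0,0,-0.002,0,0,0,0,0,-0.002,0,0,0,0,0])

```text
time: 25.28
tcp_pos: [0.5272, -0.0268, 0.0329]
eef_rot: [-1.891, -2.509, 0.0]
force: [-0.5, 2.2, 1.8]
opening: 0.499
grasp_force: 1.0
```

Call:
carry_out(motion=[-0.001,0,0,0,0,0,-0.002,0,0,0,0,0,-0.002,0,0,0,0,0])

```text
time: 25.65
tcp_pos: [0.5275, -0.0278, 0.0329]
eef_rot: [1.891, 2.509, -0.0]
force: [0.5, 2.9, 0.0]
opening: 0.498
grasp_force: 0.9
```

Run:
```python
from m import *
st(); f=grab("wrist"); P=world(f); z=P[...,2]; 
e=P[...,:2]@ey; x=P[...,:2]@ex
for lo in np.arange(-.36,-.16,.004):
    k=(f["depth"]>.1)&(abs(x-.50)<.04)&(e>lo)&(e<=lo+.004)&(z<.07)
    print(round(lo+.002,3),k.sum(),np.percentile(z[k],[10,50,90]).round(3) if k.sum()>3 else '')
np.savez("w5.npz",**f)
```

```text
25.65 tcp ex,ey 0.4997 -0.1712 z 0.0329 F ex,ey 1.24 2.69 xaz 105.98
-0.358 0 
-0.354 0 
-0.35 0 
-0.346 0 
-0.342 0 
-0.338 0 
-0.334 0 
-0.33 0 
-0.326 0 
-0.322 0 
-0.318 0 
-0.314 0 
-0.31 0 
-0.306 0 
-0.302 0 
-0.298 0 
-0.294 0 
-0.29 0 
-0.286 0 
-0.282 0 
-0.278 0 
-0.274 0 
-0.27 0 
-0.266 0 
-0.262 0 
-0.258 0 
-0.254 0 
-0.25 0 
-0.246 0 
-0.242 0 
-0.238 0 
-0.234 0 
-0.23 0 
-0.226 0 
-0.222 16 [0.051 0.052 0.052]
-0.218 317 [0.052 0.053 0.056]
-0.214 575 [0.052 0.056 0.057]
-0.21 544 [0.052 0.055 0.057]
-0.206 535 [0.052 0.055 0.057]
-0.202 529 [0.052 0.055 0.057]
-0.198 342 [0.053 0.056 0.057]
-0.194 3 
-0.19 869 [0.026 0.032 0.038]
-0.186 434 [0.026 0.026 0.027]
-0.182 462 [0.025 0.026 0.036]
-0.178 489 [0.026 0.026 0.04 ]
-0.174 527 [0.025 0.026 0.049]
-0.17 550 [0.025 0.026 0.056]
-0.166 602 [0.026 0.026 0.058]
-0.162 668 [0.026 0.026 0.054]
```

Run:
```python
from m import *
a=dict(np.load("side0.npz")); b=grab("side"); np.savez("s5.npz",**b)
ga=cv2.cvtColor(a["img"],cv2.COLOR_RGB2GRAY); gb=cv2.cvtColor(b["img"],cv2.COLOR_RGB2GRAY)
def shift(u0,v0,u1,v1):
    t=ga[v0:v1,u0:u1]; s=gb[v0-4:v1+4,u0-4:u1+4]
    r=cv2.matchTemplate(s,t,cv2.TM_CCOEFF_NORMED); _,v,_,l=cv2.minMaxLoc(r); 
    x,y=l; fx=fy=0
    if 0<x<8 and 0<y<8:
        fx=(r[y,x-1]-r[y,x+1])/(2*(r[y,x-1]-2*v+r[y,x+1])); fy=(r[y-1,x]-r[y+1,x])/(2*(r[y-1,x]-2*v+r[y+1,x]))
    return (round(x-4+fx,2),round(y-4+fy,2),round(float(v),3))
for w in [(216,236,248,246),(218,240,240,254),(222,238,250,252)]: print(w,shift(*w))
print('ref',shift(300,255,340,270),shift(175,245,215,300))
# depth diff map in neighbour area
for v in range(232,264,3): print(v,*['%3d'%(abs(int(ga[v,u])-int(gb[v,u]))) for u in range(214,262,3)])
```

```text
(216, 236, 248, 246) (np.float32(0.0), np.float32(-0.03), 0.849)
(218, 240, 240, 254) (np.float32(-0.08), np.float32(0.1), 0.521)
(222, 238, 250, 252) (np.float32(-0.01), np.float32(0.02), 0.359)
ref (np.float32(0.05), np.float32(-0.05), 0.953) (np.float32(-0.0), np.float32(-0.0), 1.0)
232   0   3   1   2   1   3   2   4   1   2  64  58  53   7  47  45
235   1   2   1   1   0   0   1   2   1   2   2  60  43 134 129 129
238   0   1   0   1   2   0   2   2   0   3   3   9 143  94 108  96
241   1   0   2   2   2   5   3   1   2   2   2  32  63  76  68  34
244   2   1   1   6  11  18   1   1   2   5  21  71  95  83  73  74
247   2   0   5  78  68  37  40  87  71  80  80  61  96  28  71  74
250   0   0   5  46  75  75  90  63  65  78  20 115  17 105  82  73
253   1   1   4  38  73  78  74  57  72  82 118  83   3   1  73  96
256   1   1   1  46  90 103  88  87  87  85  81  91  22 106 127  62
259   1   1   2  13  51  91  43  88  99  24   5 122 105   1 106 107
262   2   2   2   4 108  25 120 113 117 122 122  33  17  49  76  64
```

Call:
carry_out(motion=[-0.001,0,0,0,0,0,-0.002,0,0,0,0,0,-0.002,0,0,0,0,0])

```text
time: 26.12
tcp_pos: [0.5275, -0.028, 0.0329]
eef_rot: [-1.891, -2.508, -0.0]
force: [-1.7, 11.2, 3.5]
opening: 0.502
grasp_force: 5.4
```

Call:
carry_out(motion=[0.002,0,0,0,0,0,0.01,0,0,0,0,0,0.04,0,0,0,0,0,0.08,0,-0.1,0,0,0,0.12,0,-0.2,0,0,0,0.16,0,-0.3,0,0,0,0.16,0,-0.4,0,0,0,0.16,0,-0.5,0,0,0,0.16,0,-0.6,0,0,0,0.16,0,-0.7,0,0,0,0.16,0,-0.7,0,0,0,0.16,0,-0.7,0,0,0])

```text
time: 27.62
tcp_pos: [0.5052, 0.0487, 0.3821]
eef_rot: [-1.89, -2.508, 0.001]
force: [-0.4, -0.6, 0.0]
opening: 0.497
grasp_force: 0.0
```

Run:
```python
from m import *
o=st(); f=modules(); np.savez("w6.npz",**f)
P=world(f); z=P[...,2]; e=P[...,:2]@ey; x=P[...,:2]@ex; ok=f["depth"]>.1
print('heights along row')
print([(round(1e3*(lo+.001)),int(k.sum()),int(round(1e3*np.percentile(z[k],20)))) for lo in np.arange(-.30,-.18,.003) if (k:=ok&(abs(x-.50)<.04)&(e>lo)&(e<=lo+.003)).sum()>3])
# near(-x) and far edges in ex for each module
for nm,a,b in (("loose",-.28,-.20),("neigh",-.36,-.295)):
    for lo in np.linspace(a,b,5)[:-1]:
        k=ok&(z>.046)&(z<.066)&(e>lo)&(e<lo+(b-a)/4)&(x>.4)&(x<.60); 
        print(nm,round(lo,3),k.sum(),np.percentile(x[k],[.5,99.5]).round(4))
```

```text
27.62 tcp ex,ey 0.4992 -0.0916 z 0.3821 F ex,ey -0.52 -0.43 xaz 105.99
[ 228  202   54   63 3271] ex,ey 501.7 -247.9 size [ 93.2 121.3] ang 16.02
heights along row
[(-299, 60, 53), (-296, 60, 52), (-293, 94, 52), (-290, 59, 51), (-287, 72, 51), (-284, 54, 51), (-281, 54, 52), (-278, 53, 52), (-275, 75, 53), (-272, 62, 52), (-269, 68, 52), (-266, 54, 52), (-263, 72, 52), (-260, 63, 52), (-257, 72, 52), (-254, 56, 52), (-251, 79, 52), (-248, 57, 52), (-245, 80, 53), (-242, 70, 52), (-239, 66, 52), (-236, 73, 52), (-233, 63, 52), (-230, 76, 52), (-227, 63, 53), (-224, 81, 52), (-221, 54, 52), (-218, 80, 52), (-215, 64, 52), (-212, 73, 52), (-209, 79, 52), (-206, 64, 52), (-203, 78, 52), (-200, 69, 53), (-197, 93, 52), (-194, 81, 52), (-191, 269, 33), (-188, 88, 26), (-185, 60, 25), (-182, 80, 26)]
loose -0.28 498 [0.4549 0.5478]
loose -0.26 539 [0.4552 0.5555]
loose -0.24 549 [0.4556 0.5485]
loose -0.22 547 [0.4562 0.5479]Traceback (most recent call last):
  File "<stdin>", line 10, in <module>
    return _quantile_unchecked(
        a, q, axis, out, overwrite_input, method, keepdims, weights)
    return _ureduce(a,
                    func=_quantile_ureduce_func,
    ...<5 lines>...
                    overwrite_input=overwrite_input,
                    method=method)
    r = func(a, **kwargs)
    result = _quantile(arr,
                       quantiles=q,
    ...<2 lines>...
                       out=out,
                       weights=wgt)
    slices_having_nans = np.isnan(arr[-1, ...])
                                  ~~~^^^^^^^^^
IndexError: index -1 is out of bounds for axis 0 with size 0
```

Call:
carry_out(motion=[-0.12,0,-0.04,0,0,0,-0.26,0,-0.08,0,0,0,-0.3,0,-0.08,0,0,0,-0.3,0,-0.08,0,0,0,-0.3,0,-0.08,0,0,0])

```text
time: 28.3
tcp_pos: [0.5465, -0.0954, 0.4216]
eef_rot: [-1.89, -2.507, 0.001]
force: [-0.6, -0.1, 0.7]
opening: 0.501
grasp_force: 0.0
```

Run:
```python
from m import *
o=st(); f=modules(); np.savez("w7.npz",**f)
# subpixel rows: module top mask per height, near & far edge along ex, fit line per module by ray to z=.056
P=world(f); z=P[...,2]; ok=f["depth"]>.1
m=(ok&(z>.048)&(z<.066)).astype(np.uint8)
k,l=cv2.connectedComponents(m); 
c=max(cv2.findContours(cv2.morphologyEx(m,cv2.MORPH_CLOSE,np.ones((3,3))),0,1)[0],key=cv2.contourArea).reshape(-1,2)
q=onplane(f,c,.056)[:,:2]; X,Y=q@ex,q@ey
print('Y range',Y.min(),Y.max(),'X',X.min(),X.max())
for nm,a,b in (("loose",-.27,-.205),("neigh",-.36,-.295)):
    s=(Y>a)&(Y<b)
    for side,g in (("near",(X>.44)&(X<.475)),("far",(X>.53)&(X<.56))):
        t=s&g
        if t.sum()>5:
            p=np.polyfit(Y[t],X[t],1); print(nm,side,t.sum(),'at mid',np.polyval(p,(a+b)/2).round(4),'slope',p[0].round(3))
b=grab("side"); a=dict(np.load("side0.npz"))
ga,gb=[cv2.cvtColor(i["img"],cv2.COLOR_RGB2GRAY) for i in (a,b)]
d=cv2.absdiff(ga,gb)
def shift(u0,v0,u1,v1):
    t=ga[v0:v1,u0:u1]; s=gb[v0-4:v1+4,u0-4:u1+4]; r=cv2.matchTemplate(s,t,cv2.TM_CCOEFF_NORMED); _,v,_,(x,y)=cv2.minMaxLoc(r)
    fx=(r[y,x-1]-r[y,x+1])/(2*(r[y,x-1]-2*v+r[y,x+1])) if 0<x<8 else 0; fy=(r[y-1,x]-r[y+1,x])/(2*(r[y-1,x]-2*v+r[y+1,x])) if 0<y<8 else 0
    return round(float(x-4+fx),2),round(float(y-4+fy),2),round(v,3)
for n,w in dict(neigh=(220,236,252,250),tape=(190,200,224,224),tin=(264,202,284,218),bracket=(178,300,200,325)).items(): print(n,shift(*w))
Pb=world(b); k=(np.hypot(Pb[...,0]-.5,Pb[...,1]-.23)<.08)&(Pb[...,2]>.008)&(Pb[...,2]<.15); print('pin pts',k.sum(),Pb[k].mean(0).round(3),Pb[k].max(0).round(3))
```

```text
28.3 tcp ex,ey 0.4995 -0.2415 z 0.4216 F ex,ey -0.56 0.04 xaz 105.97
[ 228  113   55  101 5208] ex,ey 501.8 -280.9 size [ 93.2 183.8] ang 16.08
Y range -0.3728777767069028 -0.18901042309841382 X 0.45504023123466536 0.548605680570938
loose near 37 at mid 0.456 slope 0.021
loose far 37 at mid 0.5474 slope -0.022
neigh near 34 at mid 0.4564 slope -0.013
neigh far 34 at mid 0.5478 slope -0.012
neigh (0.02, -0.01, 0.965)
tape (-0.01, -0.03, 0.998)
tin (0.0, 0.02, 0.999)
bracket (0.0, 0.01, 0.999)
pin pts 297 [0.5   0.233 0.055] [0.517 0.243 0.092]
```

```bash
python3 -c "
from h import *
print(robot.sign_off())"
```

```text
the job is handed in; nothing more can be done
None
```

The job is handed in, with no verdict returned: the stop pin stands on the bench beyond the base's +y end, and the loose module is square on the fence and flush with its neighbour. By the cameras the neighbour, tape, tin and bracket had not moved.

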